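# Slide the loaded coin tray past the terminal pole into its bay

### The job

Put the loaded coin counting tray away in the empty front bay of the steel rack: without gripping or lifting it, push it over the counter with the fingertips, feed its right end in at an angle behind the card-terminal pole, then push the left end in after it, so that it finishes between the two cheek plates, lying flush along the rail at the back of the bay. Keep your fingers off the coins, the tray flat on the counter and all four coin stacks upright in their wells, and leave the other things on the counter where they are.

Things in the scene. Friction and masses are not known exactly. Their poses are not given: they have to be found in the camera images.
- coin_tray: Coin counting tray: grey plastic block, 46 mm (its x) by 200 mm (its y, the long way) by 24 mm high, with four round wells 12 mm deep in a row, a coin stack standing in each. Loose, 0.4 to 0.8 kg with its coins, slides flat on the counter. Origin: centre of its underside; z up. Its two ends are alike.
- tray_rack: Fixed bare-steel rack on the counter, close before the glass screen. Rear: trough with a pen. Front: empty bay for the tray, open towards the robot; behind it a straight rail, at its ends two cheek plates, all 30 mm high. Origin: on the counter, middle of the rail's front face; x from the bay's mouth to the rail, y left along the rail. Screw feet (3 mm high, 18 mm wide) lie outside the cheeks.
- bay (a point): Middle of the bay on the counter, 23 mm in front of the rail: the centre of the tray when it is home. Axes as the rack's. Clear width between the cheeks 222 mm along y (the tray has 11 mm play each way); the cheeks run 14 mm straight out from the rail, then flare outwards as lead-in lips to 235 mm clear at the rolled tips, 40 mm before the rail. No floor.
- terminal_pole: Short aluminium pole of a card terminal's mount, fixed to the counter in front of the bay's right end: 27 mm diameter, 57 mm high with a tilted black 34 mm plate on top, foot collar 34 mm diameter. Origin: on its axis at the counter, 87 to 93 mm in front of the rail and 66 to 76 mm right of the bay's middle; the collar stays 24 to 30 mm clear of a tray that is home.
- stack_0: Coin stack, 26 mm diameter, 20 to 25 mm high, standing loose in a well of the tray (at tray y = -69 mm), 8 to 13 mm proud of the tray's top. Origin: centre of its underside, 12 mm above the tray's underside.
- stack_1: Coin stack, 26 mm diameter, 20 to 25 mm high, standing loose in a well of the tray (at tray y = -23 mm), 8 to 13 mm proud of the tray's top. Origin: centre of its underside, 12 mm above the tray's underside.
- stack_2: Coin stack, 26 mm diameter, 20 to 25 mm high, standing loose in a well of the tray (at tray y = 23 mm), 8 to 13 mm proud of the tray's top. Origin: centre of its underside, 12 mm above the tray's underside.
- stack_3: Coin stack, 26 mm diameter, 20 to 25 mm high, standing loose in a well of the tray (at tray y = 69 mm), 8 to 13 mm proud of the tray's top. Origin: centre of its underside, 12 mm above the tray's underside.
- wood_stamp: Bystander: hand stamp with a wooden handle, 30 mm diameter, 75 mm high, standing at the right; origin under its centre.
- coin_roll: Bystander: paper roll of coins, 26 mm diameter, 88 mm high, standing upright to the right of the rack; origin under its centre.
- spare_stack: Bystander: single coin stack, 27 mm diameter, 23 mm high, on the counter to the right of the rack; origin under its centre.
Mind the look-alikes: they are no part of the job. Leave any purple or red look-alike of the stack_2 alone.

How it is judged:
By the outcome, as a careful person would: the job done as asked, in the order asked, and still so for the second after the job is handed in, with the robot touching nothing.
It also fails if it takes over 61 s, if anything falls off the work surface, if the arm or the gripper's body presses on something with over 40 N, if the wrist force passes 120 N, or if a joint passes its speed limit or range.

### The arm

A 6-joint arm with a two-finger parallel gripper is mounted at the origin on a cart in front of the work surface, level with it; the furniture and walls round the work are solid. World frame = base frame: x ahead of the robot, y to its left, z up, the work surface at z = 0. Lengths are in mm, angles in rad, forces in N, time in s.
With the tool pointing down it reaches from about 350 to 975 mm from the base axis. Payload 7.1 kg.
Tool frame: the origin (TCP) lies on the front face of the gripper's body, between the roots of the fingers; the fingertips stand 80 mm ahead of it and the grasp point (between the pads) lies 61 mm ahead of it; z points along the fingers, y is the line along which they close (so a half turn about z gives the same grasp; the last joint's range is limited). The gripper opens to 88 mm and grips with 3 to 60 N. Pads are 20 mm wide; open, the fingers measure 115 mm over their backs; the gripper's body (75 mm by 178 mm) begins 61 mm behind the grasp point.
Start: joints at [1.171, 0.423, 1.63, -0, 1.089, -0.019], TCP at [232.257, 580.226, 302.675] pointing down, gripper open.
Joint ranges: [-3, 3], [-0.9, 2.11], [0.09, 2.58], [-1.31, 4.45], [0.11, 2.69], [-2.54, 2.54]. Speed limits (rad/s): [2.39, 2.39, 3.01, 3.14, 3.14, 3.14].

### API

Orientations are given as a rotation vector (axis times angle).
In Python, from workcell import readout, vision, close_job gives the robot as it stands.
- The arm moves only by the tool servo_tool, never from a script. Its argument "plan" is a list that holds one entry, the list of rows, each a list of 7 numbers: the gripper command: -1 is fully open, 1 is shut, values between are in proportion, then the shift along the world's x, y, z in units of 40 mm (1.0 is 40 mm), then the turn, a rotation vector about the world's x, y, z in units of 5 degrees (1.0 is 5 degrees). A call has 1 to 5 rows; each row shifts and turns the commanded pose from where the row before left it; what a row does not reach is not made up. A row lasts 1/12 s, in which the tool goes at most 41.7 mm and 7.16 degrees, less where a joint would pass 70% of its speed; a pose out of reach is approached as far as the arm can. A call is refused whole if a number of a shift passes 1 or a number of a turn 1, either way. A call with a gripper value outside its range is refused whole. The fingers move at their own pace and stop on an object; the grip force is fixed at half the most. Time passes only in rows, so rows that do not move let the fingers close. It gives the time, the measured TCP pose, the force, the opening and the grip force at its end, in the units of the state.
- readout.get_obs(): the state, without advancing time (a new reading comes with each control period).
- vision.get_image(name): name is "scene" or "top" or "wrist"; returns the picture (480x640x3 uint8, red, green, blue); there is no depth.
- vision.camera_params(name): a dict with "fx", "fy", "cx", "cy" (pixels), "rvec" (rotation vector, rad) and "tvec" (3), from world to camera coordinates, as OpenCV has them; the wrist camera has in their place "hand_eye" (4x4, takes a point from camera to tool coordinates, whose origin is the TCP and whose axes are the flange's). Camera axes: x right, y down, z forward; pixel columns grow to the right and rows downward; lengths in mm; the calibration is good to about 2 mm. A picture is of the moment at which its call begins: read the wrist's pose just before it. camera_params takes no time and is no camera call.
- close_job(): hands the job in; it is judged then, once.
The state is a dict: "t": time; "qpos": joint angles; "qvel": joint speeds; "joint_torque": joint torques, N m; "ee_pos": TCP position; "orientation": TCP orientation; "ft_force": force on the tool from outside, world axes, zero at the start; "moment": the same for the moment, N m; "width": finger opening in mm; "grasp_force": force on a finger pad.
Only numpy, scipy, OpenCV 4.12 (cv2) and the standard library are available. Lean on these libraries where they do the work, as an engineer would, in place of code of your own. Each camera call takes 0.05 s, during which the arm holds its last target. There are 200 camera calls.

## Working session

There is one attempt and no reset: what is moved stays moved. The work goes in short steps, Python scripts to look and compute and a tool call to move; the robot and the scene stay as the last step left them, time stands still between calls to the robot, and variables do not carry over. Pictures are saved under pics/ and viewed, at most 10 in all, crops included, and the job is handed in when it is done.

Besides the shell and the picture viewer there is one more tool, called after ">>>" as name(argument=value, ...) on one line, values as JSON. servo_tool: Moves the arm, as the interface text tells. Its arguments: {"type":"object","properties":{"plan":{"type":"array"}},"required":["plan"]}

```bash
ls; mkdir -p pics
python3 - <<'E'
from workcell import readout, vision
import cv2
for n in ("top","scene"):
    im=vision.get_image(n); cv2.imwrite(f"pics/{n}0.png",im[:,:,::-1]); print(n,vision.camera_params(n))
o=readout.get_obs(); print(o['t'],o['ee_pos'],o['orientation'],o['width'],o['ft_force'])
E
```

```text
pics
top {'fx': 536.2663288125906, 'fy': 536.2663288125906, 'cx': 308.7799582928556, 'cy': 241.74300726335377, 'rvec': array([ 2.12377778, -2.16475238,  0.09064227]), 'tvec': array([ 33.3905891 , 461.64486846, 910.57047223])}
scene {'fx': 485.90997188957317, 'fy': 485.90997188957317, 'cx': 309.09804719064545, 'cy': 238.3325053563783, 'rvec': array([ 2.05109612, -1.01873844,  0.5076693 ]), 'tvec': array([-263.00891504,  263.69739203,  674.56011265])}
0.1 [232.09551257 579.89510314 301.99895595] [-5.94426855e-01 -3.08455762e+00  2.08198496e-03] 87.48088544404078 [-0.00697366  0.33035404 -0.75219048]
```

View pics/top0.png

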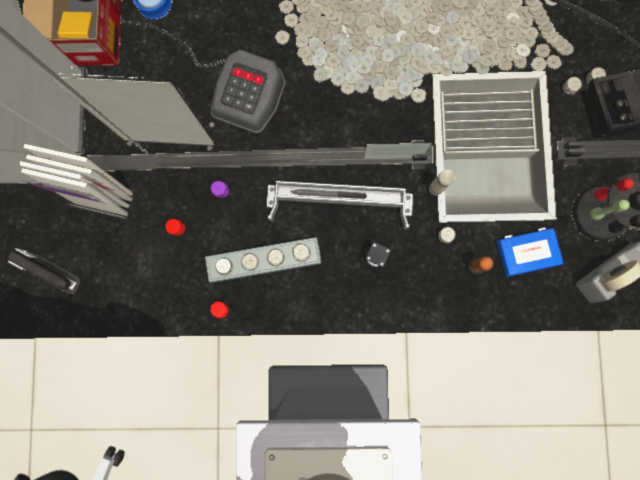

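View pics/scene0.png

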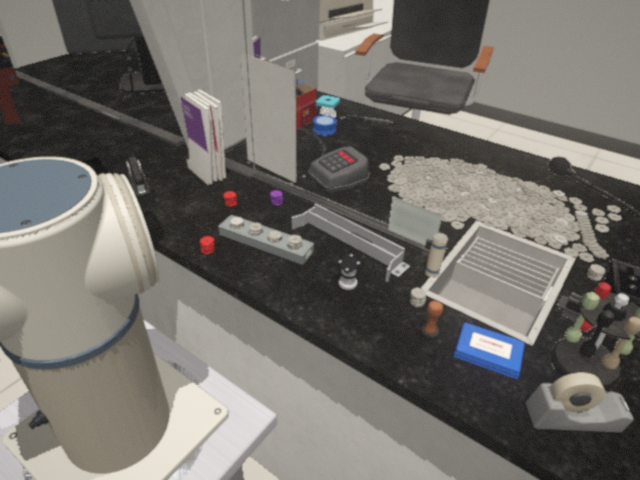

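Top view: the tray is the grey block at about (263,259), with stacks at (223,266), (249,261), (275,257) and (302,252). The rack spans (268..412, 185..225), with its bay facing down towards the robot. The pole's plate is at (378,254). Look-alikes are purple (220,189) and red (175,227) and (219,310). The spare stack is at (447,235), the coin roll at (443,181) and the stamp at (482,264). I choose the tray by its four wells and check it in a close crop.

```bash
cat > h.py <<'E'
import numpy as np, cv2
from workcell import readout, vision
def ray(cam,uv,z):
    p=vision.camera_params(cam); R=cv2.Rodrigues(p['rvec'])[0]; c=-R.T@p['tvec']
    uv=np.atleast_2d(uv).astype(float)
    d=np.c_[(uv[:,0]-p['cx'])/p['fx'],(uv[:,1]-p['cy'])/p['fy'],np.ones(len(uv))]@R
    return c+d*((z-c[2])/d[:,2])[:,None]
def proj(cam,P):
    p=vision.camera_params(cam); K=np.array([[p['fx'],0,p['cx']],[0,p['fy'],p['cy']],[0,0,1]])
    return cv2.projectPoints(np.atleast_2d(P).astype(float),p['rvec'],p['tvec'],K,None)[0][:,0]
E
python3 - <<'E'
from h import *
im=cv2.imread('pics/top0.png')
c=im[170:320,190:430]; cv2.imwrite('pics/crop.png',cv2.resize(c,(800,500),interpolation=cv2.INTER_CUBIC))
hsv=cv2.cvtColor(im,cv2.COLOR_BGR2HSV)
m=((hsv[...,2]>75)).astype(np.uint8); m[:232]=0;m[290:]=0;m[:,:195]=0;m[:,335:]=0
m=cv2.morphologyEx(m,cv2.MORPH_CLOSE,np.ones((5,5)))
cs=max(cv2.findContours(m,0,2)[0],key=cv2.contourArea)
b=cv2.boxPoints(cv2.minAreaRect(cs)); print(b); W=ray('top',b,24); print(W.round(1)); print(np.linalg.norm(W-np.roll(W,1,0),axis=1), W.mean(0))
for n,uv,z in [('s0',(302,252),34),('s1',(275,257),34),('s2',(249,261),34),('s3',(223,266),34),('plate',(378,254),60)]: print(n,ray('top',uv,z).round(1))
p=vision.camera_params('top'); R=cv2.Rodrigues(p['rvec'])[0]; print('cam',-R.T@p['tvec'])
E
```

```text
[[203.82002 255.88454]
 [317.1355  236.24318]
 [321.77325 262.99933]
 [208.45776 282.6407 ]]
[[441.5 210.3  24. ]
 [472.1   9.8  24. ]
 [424.8   2.6  24. ]
 [394.2 201.8  24. ]]
[ 48.01798434 202.82119026  47.85385405 201.56225336] [433.13452495 106.15237523  24.        ]
s0 [[443.8  36.4  34. ]]
s1 [[436.   83.5  34. ]]
s2 [[430.  128.9  34. ]]
s3 [[422.2 174.3  34. ]]
plate [[435.2 -92.3  60. ]]
cam [351.11833334  -6.12350282 959.19128417]
```

View pics/crop.png

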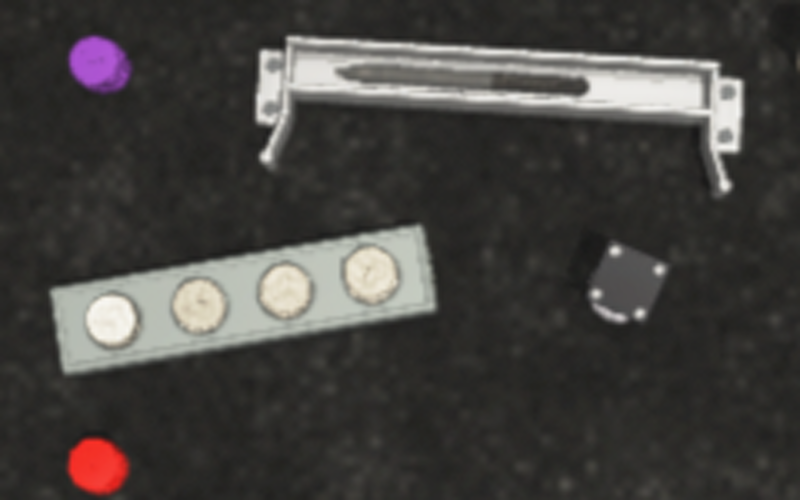

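The crop confirms the tray (four cream stacks). Rail front edge ends are at top px (277,199)–(404,207), lip tips (270,217) and (407,226), and the pole plate centre is (378,255).

Run:
```python
from h import *
for z in (0,30):
  a=ray('top',[(277,199.4),(403.6,206.6)],z); t=ray('top',[(270.1,217.4),(407.2,226.4)],z)
  print(z,a.round(1)[:,:2].tolist(),t.round(1)[:,:2].tolist(),np.linalg.norm(a[0]-a[1]),np.linalg.norm(t[0]-t[1]), np.degrees(np.arctan2(*(a[0]-a[1])[:2])),np.degrees(np.arctan2(*(t[0]-t[1])[:2])))
print('collar scene',ray('scene',[(347.5,283)],2))
im=cv2.imread('pics/top0.png'); s=cv2.imread('pics/scene0.png')
A=cv2.resize(im[175:275,260:420],(800,500),interpolation=cv2.INTER_CUBIC); cv2.imwrite('pics/rack_top.png',A)
B=cv2.resize(s[195:300,285:425],(800,600),interpolation=cv2.INTER_CUBIC); cv2.imwrite('pics/rack_sc.png',B)
```

```text
0 [[544.5, 82.1], [525.8, -146.8]] [[511.5, 95.0], [489.5, -151.9]] 229.71582823215442 247.89845702589108 4.672805720085622 5.093482005534838
30 [[538.4, 79.4], [520.3, -142.4]] [[506.5, 91.9], [485.2, -147.3]] 222.5311561436061 240.14509871926128 4.672805720085602 5.093482005534858
collar scene [[435.33884103 -91.79908016   2.        ]]
```

View pics/rack_sc.png

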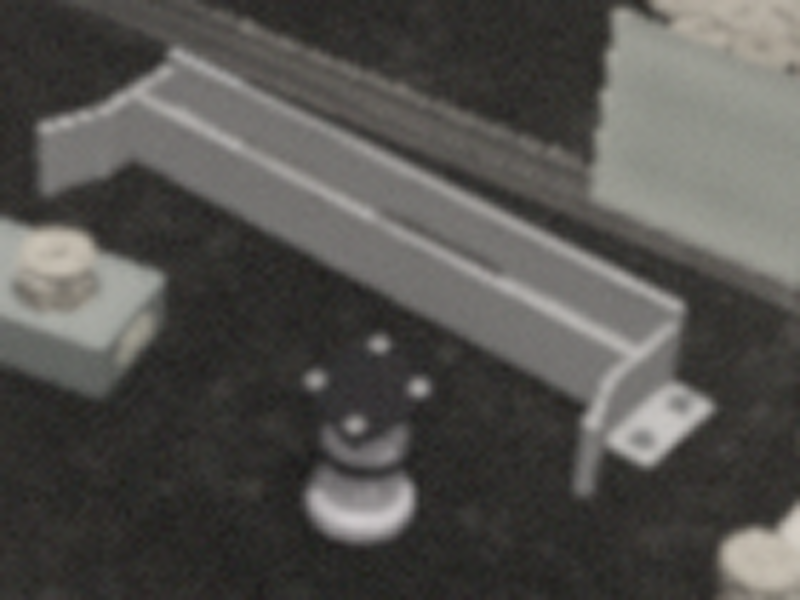

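View pics/rack_top.png

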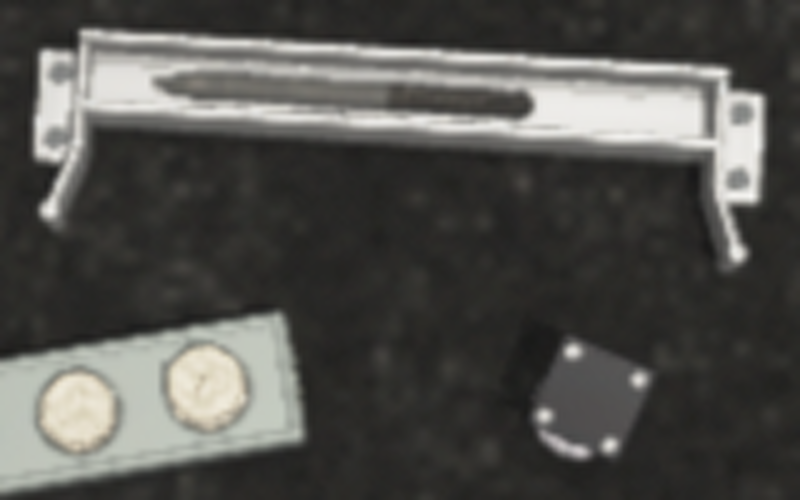

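Scene crop (x5.71): rail front top edge (135,95)–(632,355), foot line (130,165)–(590,405), pole collar centre (360,505). Top crop (x5): rail top front edge (88,116)–(715,148), tips (50,210) and (738,255).

Run:
```python
from h import *
f=lambda a:np.array(a)/5.7143+[285,195]
g=lambda a:np.array(a)/5+[260,175]
print(ray('scene',f([(135,95),(632,355)]),30).round(1)); print(ray('scene',f([(130,165),(590,405)]),0).round(1))
print(ray('top',g([(88,116),(715,148)]),30).round(1));print(ray('top',g([(90,128),(700,160)]),0).round(1))
print('tips',ray('top',g([(50,210),(738,255)]),30).round(1), ray('scene',f([(40,128),(588,425)]),30).round(1))
print('collar',ray('scene',f([(360,508)]),4),'plate',ray('scene',f([(368,385)]),57),ray('top',g([(592,397)]),57))
# tray corner in scene
print('tray corner right-rear top',ray('scene',f([(163,272),(103,345)]),24))
T=readout.get_obs(); print(T['qpos'])
```

```text
[[ 543.4   80.3   30. ]
 [ 524.8 -140.1   30. ]]
[[ 539.7   79.5   -0. ]
 [ 526.1 -127.3    0. ]]
[[ 540.6   78.3   30. ]
 [ 523.9 -141.5   30. ]]
[[ 542.2   80.3    0. ]
 [ 525.2 -140.3    0. ]]
tips [[ 507.2   92.    30. ]
 [ 485.9 -148.1   30. ]] [[ 505.2   95.3   30. ]
 [ 485.4 -145.8   30. ]]
collar [[432.05001818 -94.92347635   4.        ]] plate [[431.55272333 -94.37518144  57.        ]] [[434.79444532 -93.23247322  57.        ]]
tray corner right-rear top [[471.02936542  13.76691427  24.        ]
 [427.24769284   6.48766273  24.        ]]
[ 1.17103328e+00  4.23751756e-01  1.63058383e+00 -1.52426491e-06
  1.08861193e+00 -1.90088049e-02]
```

>>> servo_tool(plan=[[[-1, 0.3, -0.9, -0.2, 0, 0, 0.5], [-1, 0.3, -0.9, -0.2, 0, 0, 0.5], [-1, 0.3, -0.9, -0.2, 0, 0, 0.5], [-1, 0.3, -0.9, -0.2, 0, 0, 0.5], [-1, 0.3, -0.9, -0.2, 0, 0, 0.5]]])

```text
t: 0.52
ee_pos: [292.2, 398.4, 262.1]
orientation: [-0.251, -3.131, 0.001]
ft_force: [0.4, 0.8, 0.6]
width: 88.2
grasp_force: 0.0
```

>>> servo_tool(plan=[[[-1, 0.3, -0.9, -0.3, 0, 0, 0.5], [-1, 0.3, -0.9, -0.3, 0, 0, 0.5], [-1, 0.3, -0.9, -0.3, 0, 0, 0.5], [-1, 0.3, -0.9, -0.3, 0, 0, 0.5], [-1, 0.3, -0.9, -0.3, 0, 0, 0.5]]])

```text
t: 0.93
ee_pos: [352.3, 218.5, 202.2]
orientation: [-0.091, 3.14, 0.0]
ft_force: [0.4, 0.3, -0.9]
width: 87.7
grasp_force: 0.0
```

>>> servo_tool(plan=[[[-1, 0.24, -0.74, -0.3, 0, 0, 0.27], [-1, 0.24, -0.74, -0.3, 0, 0, 0.27], [-1, 0.24, -0.74, -0.3, 0, 0, 0.27], [-1, 0.22, -0.74, -0.3, 0, 0, 0.27], [-1, 0, 0, -0.5, 0, 0, 0]]])

```text
t: 1.35
ee_pos: [391.6, 98.5, 134.8]
orientation: [-0.231, 3.131, -0.0]
ft_force: [0.6, 0.6, 0.0]
width: 87.9
grasp_force: 0.0
```

Run:
```python
from h import *
o=readout.get_obs(); print(o['ee_pos'],o['orientation'])
im=vision.get_image('top'); w=vision.get_image('wrist')
print(vision.camera_params('wrist'))
cv2.imwrite('pics/t1.png',np.vstack([cv2.resize(im[170:320,160:480],(640,300)),cv2.resize(w,(400,300))[:, :].copy() if 0 else cv2.copyMakeBorder(cv2.resize(w,(400,300)),0,0,0,240,0)])[:,:,::-1])
```

```text
[391.57984149  98.47471631 134.84717621] [-2.30750082e-01  3.13057569e+00 -1.35112558e-04]
{'fx': 380.3627277294571, 'fy': 380.3627277294571, 'cx': 313.01982114683364, 'cy': 243.3571671636027, 'hand_eye': array([[-5.15661277e-05, -9.65858797e-01, -2.59069067e-01,
         7.08736440e+01],
       [ 9.99999970e-01, -1.11849125e-04,  2.17950895e-04,
         6.84167148e-01],
       [-2.39486438e-04, -2.59069048e-01,  9.65858774e-01,
        -8.28851472e+01],
       [ 0.00000000e+00,  0.00000000e+00,  0.00000000e+00,
         1.00000000e+00]])}
```

View pics/t1.png

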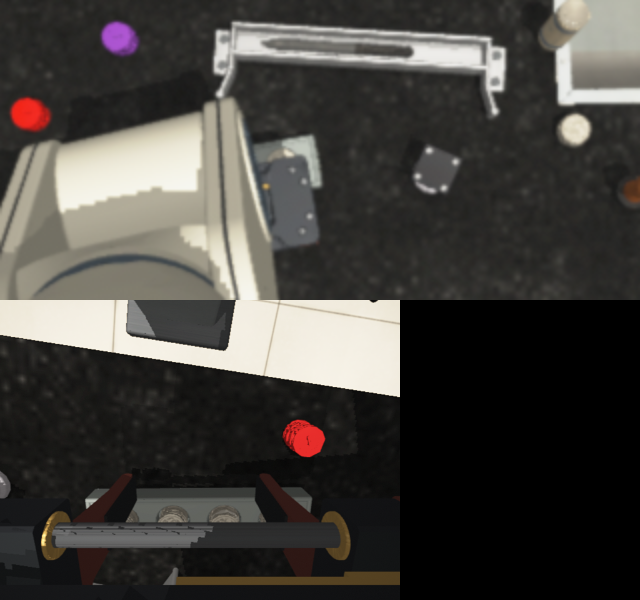

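>>> servo_tool(plan=[[[-1, 0, 0, -0.6, 0, 0, 0], [-1, 0, 0, -0.55, 0, 0, 0], [-1, 0, 0, 0, 0, 0, 0], [-1, 0.15, 0.02, 0, 0, 0, 0], [-1, 0.15, 0.02, 0, 0, 0, 0]]])

```text
t: 1.87
ee_pos: [402.0, 104.0, 89.6]
orientation: [0.237, -3.132, 0.0]
ft_force: [-1.7, 0.8, -1.3]
width: 87.9
grasp_force: 1.0
```

>>> servo_tool(plan=[[[-1, 0.12, 0.02, 0, 0, 0, 0], [-1, 0.12, 0.02, 0, 0, 0, 0], [-1, 0.12, 0.02, 0, 0, 0, 0], [-1, 0.12, 0.02, 0, 0, 0, 0], [-1, 0.12, 0.02, 0, 0, 0, 0]]])

```text
t: 2.28
ee_pos: [426.1, 107.5, 89.0]
orientation: [0.235, -3.133, 0.0]
ft_force: [-3.6, -0.8, 1.3]
width: 87.7
grasp_force: 1.8
```

>>> servo_tool(plan=[[[-1, -0.3, -0.05, 0, 0, 0, 0], [-1, 0, 0, 0.7, 0, 0, 0], [-1, 0, 0, 0.8, 0, 0, -1], [0.73, 0, 0.2, 0, 0, 0, -1], [0.73, 0, 0.2, 0, 0, 0, -1]]])

```text
t: 2.7
ee_pos: [416.3, 122.0, 150.8]
orientation: [0.184, 3.13, 0.003]
ft_force: [0.7, -0.5, -0.2]
width: 78.0
grasp_force: 0.0
```

>>> servo_tool(plan=[[[0.73, 0, 0.3, 0, 0, 0, -1], [0.73, 0, 0.3, 0, 0, 0, -1], [0.73, 0, 0.3, 0, 0, 0, -1], [0.73, 0, 0.3, 0, 0, 0, -1], [0.73, 0, 0.3, 0, 0, 0, -1]]])

```text
t: 3.12
ee_pos: [415.1, 182.4, 149.1]
orientation: [0.857, 3.02, 0.003]
ft_force: [-0.0, 0.4, -0.2]
width: 44.5
grasp_force: 0.0
```

>>> servo_tool(plan=[[[0.73, 0.15, 0.3, 0, 0, 0, -1], [0.73, 0.15, 0.3, 0, 0, 0, -1], [0.73, 0.15, 0.3, 0, 0, 0, -1], [0.73, 0.15, 0.3, 0, 0, 0, -1], [0.73, 0.1, 0.3, 0, 0, 0, -1]]])

```text
t: 3.53
ee_pos: [443.6, 242.7, 149.1]
orientation: [1.49, 2.764, 0.004]
ft_force: [-0.1, -0.2, -0.1]
width: 12.9
grasp_force: 0.0
```

>>> servo_tool(plan=[[[0.73, 0, 0, 0, 0, 0, -1], [0.73, 0, 0, 0, 0, 0, -1], [0.73, 0, 0, 0, 0, 0, -1], [0.73, 0, 0, 0, 0, 0, -1], [0.73, 0, 0, 0, 0, 0, -1]]])

```text
t: 3.95
ee_pos: [443.0, 242.0, 149.0]
orientation: [2.053, 2.376, 0.004]
ft_force: [-0.0, -0.2, 0.5]
width: 11.7
grasp_force: 0.0
```

```bash
cat >> h.py <<'E'
RO=np.array([532.,-31.]); ra=np.radians(-4.6); RX=np.array([np.cos(ra),np.sin(ra)]); RY=np.array([-np.sin(ra),np.cos(ra)])
def tray_top():
    "tray pose from the top view: stacks and grey body (largest bright blob near)"
    im=vision.get_image('top')[:,:,::-1]
    hsv=cv2.cvtColor(im,cv2.COLOR_BGR2HSV); return im,hsv
E
python3 - <<'E'
from h import *
o=readout.get_obs(); print(o['ee_pos'],o['orientation'],o['width'])
im=vision.get_image('top'); s=vision.get_image('scene')
cv2.imwrite('pics/top2.png',im[:,:,::-1]);cv2.imwrite('pics/sc2.png',s[:,:,::-1])
cv2.imwrite('pics/t2.png',np.vstack([cv2.resize(im[170:320,160:480],(640,300)),cv2.resize(s[180:320,200:440],(514,300))[:,:514] if 0 else cv2.copyMakeBorder(cv2.resize(s[180:320,200:440],(514,300)),0,0,0,126,0)])[:,:,::-1])
E
```

```text
[443.03398877 241.98271975 149.03426235] [2.05349423 2.37627553 0.00356086] 11.687270775980242
```

View pics/t2.png

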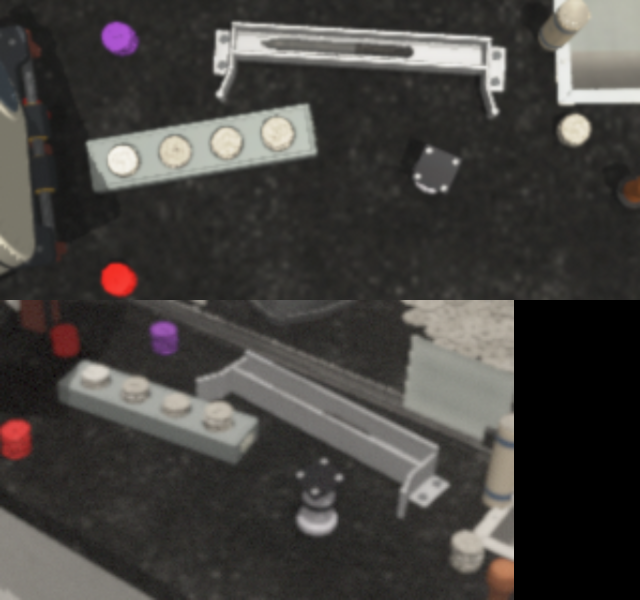

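The tray moved forward with its angle held, and all stacks are upright. I'll measure it by mask.

```bash
cat >> h.py <<'E'
def measure(im,roi):
    "stacks (white/cream discs, low sat not green) + body box; roi u0,u1,v0,v1"
    u0,u1,v0,v1=roi; m=np.zeros(im.shape[:2],np.uint8); g=im[v0:v1,u0:u1].astype(int)
    m[v0:v1,u0:u1]=(g.max(2)>110)
    m=cv2.morphologyEx(m,cv2.MORPH_CLOSE,np.ones((5,5)))
    m=cv2.morphologyEx(m,cv2.MORPH_OPEN,np.ones((7,7)))
    c=max(cv2.findContours(m,0,2)[0],key=cv2.contourArea)
    W=ray('top',cv2.boxPoints(cv2.minAreaRect(c)),24)[:,:2]
    C=W.mean(0); l=np.linalg.norm(W-np.roll(W,1,0),axis=1)
    d=W[0]-W[1] if l[1]>l[0] else W[1]-W[2]
    if d[1]<0: d=-d
    yaw=np.degrees(np.arctan2(-d[0],d[1])); r=C-RO
    print('C',C.round(1),'yaw',yaw.round(1),'size',l.round(1)[:2],'rack frame',(r@RX).round(1),(r@RY).round(1),'rel yaw',(yaw+4.6).round(1))
    th=np.radians(yaw); T=np.array([[np.cos(th),np.sin(th)],[-np.sin(th),np.cos(th)]])
    print('in tray axes: pole',(T@(np.array([434,-93.5])-C)).round(1),'left tip',(T@(np.array([506.5,92])-C)).round(1),'right tip',(T@(np.array([485.5,-147.5])-C)).round(1))
E
python3 - <<'E'
from h import *
im=cv2.imread('pics/top2.png'); measure(im,(195,325,215,275))
E
```

```text
C [461.6 109.7] yaw 8.5 size [ 46.6 199.3] rack frame -81.5 134.6 rel yaw 13.1
in tray axes: pole [ -57.3 -196.9] left tip [ 41.8 -24.2] right tip [ -14.3 -257.9]
```

>>> servo_tool(plan=[[[0.73, -0.02, 0, -0.75, 0, 0, 0], [0.73, 0, 0, -0.75, 0, 0, 0], [0.73, 0, 0, 0, 0, 0, 0], [0.73, 0.03, -0.2, 0, 0, 0, 0], [0.73, 0.03, -0.2, 0, 0, 0, 0]]])

```text
t: 4.47
ee_pos: [444.1, 225.4, 89.5]
orientation: [2.046, 2.383, 0.001]
ft_force: [0.2, 0.3, -0.1]
width: 12.1
grasp_force: 0.0
```

>>> servo_tool(plan=[[[0.73, 0.02, -0.13, 0, 0, 0, 0], [0.73, 0.02, -0.15, 0, 0, 0, 0], [0.73, 0.03, -0.2, 0, 0, 0, 0], [0.73, 0.03, -0.2, 0, 0, 0, 0], [0.73, 0.03, -0.2, 0, 0, 0, 0]]])

```text
t: 4.88
ee_pos: [449.4, 189.7, 89.5]
orientation: [2.048, 2.381, 0.003]
ft_force: [-0.1, 4.0, 3.1]
width: 11.9
grasp_force: 1.8
```

>>> servo_tool(plan=[[[0.73, 0.03, -0.2, 0, 0, 0, 0], [0.73, 0.03, -0.2, 0, 0, 0, 0], [0.73, 0.03, -0.2, 0, 0, 0, 0], [0.73, 0.02, -0.13, 0, 0, 0, 0], [0.73, 0, 0, 0, 0, 0, 0]]])

```text
t: 5.3
ee_pos: [452.8, 159.7, 88.4]
orientation: [-2.05, -2.38, 0.002]
ft_force: [-0.3, -0.1, -0.5]
width: 11.7
grasp_force: 0.0
```

Run:
```python
from h import *
im=vision.get_image('top')[:,:,::-1]; s=vision.get_image('scene')[:,:,::-1]
cv2.imwrite('pics/top3.png',im);cv2.imwrite('pics/sc3.png',s)
# right end, front/rear edges visible part: grey-green pixels
g=im.astype(int); m=((g.max(2)>110)).astype(np.uint8); m[:215]=0; m[285:]=0; m[:,:230]=0;m[:,365:]=0
n,l,st,c=cv2.connectedComponentsWithStats(m); print([ (s.tolist()) for s in st[1:] if s[4]>100])
```

```text
[[230, 215, 124, 70, 3919]]
```

Run:
```python
from h import *
im=cv2.imread('pics/top3.png'); s=cv2.imread('pics/sc3.png')
a=cv2.resize(im[175:295,220:430],(630,360),interpolation=2); b=cv2.resize(s[190:290,230:400],(408,240),interpolation=2)
cv2.imwrite('pics/t3.png',np.vstack([a,cv2.copyMakeBorder(b,0,0,0,222,0)]))
```

```text
(no output)
```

View pics/t3.png

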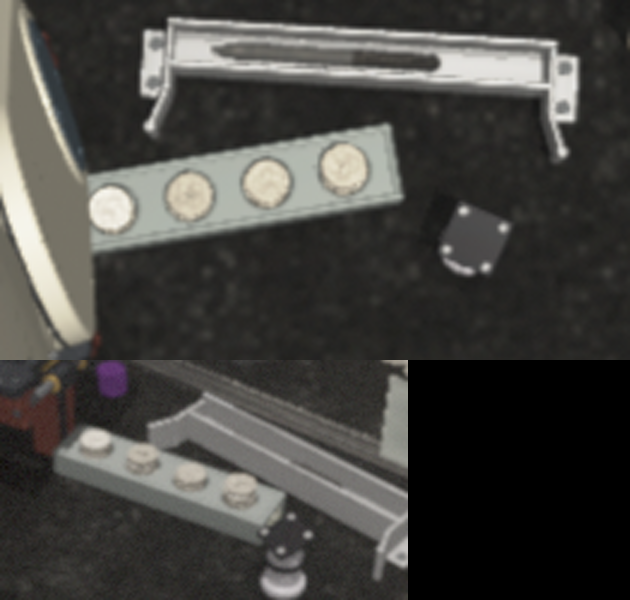

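Right end in the crop: rear corner (390,125), front corner (402,194); the rear edge runs back to (90,176).

Run:
```python
from h import *
P=ray('top',np.array([(390,125),(402,194),(90,176),(344,168),(267,183),(189,196),(111,209)])/3+[220,175],np.array([24,24,24,34,34,34,34]))[:,:2]
print(P.round(1)); d=P[2]-P[0]; d=P[6]-P[3] if 1 else d
for d in (P[2]-P[0],P[6]-P[3]):
  yaw=np.arctan2(-d[0],d[1]); print(np.degrees(yaw))
C=P[3:].mean(0); r=C-RO; print('C',C,r@RX,r@RY)
th=yaw; T=np.array([[np.cos(th),np.sin(th)],[-np.sin(th),np.cos(th)]])
for q in ([434,-93.5],[506.5,92],[485.5,-147.5]): print((T@(np.array(q)-C)).round(1))
```

```text
[[505.6 -48.7]
 [464.6 -54.7]
 [479.2 128.4]
 [479.3 -21. ]
 [471.5  23.8]
 [464.9  69.2]
 [458.2 114.7]]
8.472601932959849
8.826233490236627
C [468.49774415  46.697177  ] -69.5289373855549 72.3540923380828
[ -55.6 -133.2]
[44.5 38.9]
[ -13.  -194.5]
```

>>> servo_tool(plan=[[[0.73, 0.02, -0.12, 0, 0, 0, 0], [0.73, 0.03, -0.2, 0, 0, 0, 0], [0.73, 0.03, -0.2, 0, 0, 0, 0], [0.73, 0.03, -0.2, 0, 0, 0, 0], [0.73, 0.03, -0.2, 0, 0, 0, 0]]])

```text
t: 5.82
ee_pos: [458.6, 123.3, 88.6]
orientation: [-2.049, -2.381, 0.001]
ft_force: [0.7, 2.0, -1.4]
width: 11.7
grasp_force: 0.8
```

>>> servo_tool(plan=[[[0.73, 0.03, -0.2, 0, 0, 0, 0], [0.73, 0.03, -0.2, 0, 0, 0, 0], [0.73, 0.03, -0.2, 0, 0, 0, 0], [0.73, 0.03, -0.2, 0, 0, 0, 0], [0.73, 0.03, -0.2, 0, 0, 0, 0]]])

```text
t: 6.23
ee_pos: [464.7, 83.3, 88.7]
orientation: [-2.049, -2.381, 0.0]
ft_force: [0.3, 0.7, -1.2]
width: 12.0
grasp_force: 0.8
```

>>> servo_tool(plan=[[[0.73, 0, 0, 0, 0, 0, 0], [0.73, -0.06, 0.4, 0, 0, 0, 0], [0.73, 0, 0, 0.7, 0, 0, 0], [0.73, -0.1, 0.5, 0.8, 0, 0, 0], [0.73, -0.5, 0.6, 0, 0, 0, 1]]])

```text
t: 6.65
ee_pos: [443.0, 145.1, 152.9]
orientation: [1.943, 2.461, 0.013]
ft_force: [0.9, 0.4, -0.3]
width: 11.8
grasp_force: 0.0
```

>>> servo_tool(plan=[[[-1, -0.4, 0.2, 0, 0, 0, 1], [-1, -0.4, 0, 0, 0, 0, 1], [-1, -0.4, 0, 0, 0, 0, 1], [-1, -0.3, 0, 0, 0, 0, 1], [-1, 0, 0, 0, 0, 0, 1]]])

```text
t: 7.07
ee_pos: [375.5, 151.8, 148.6]
orientation: [-1.354, -2.833, 0.003]
ft_force: [-0.8, 0.4, -0.8]
width: 41.3
grasp_force: 0.0
```

Run:
```python
from h import *
im=vision.get_image('top')[:,:,::-1].copy(); s=vision.get_image('scene')[:,:,::-1]
cv2.imwrite('pics/top4.png',im);cv2.imwrite('pics/sc4.png',s)
measure(im,(255,372,207,275))
a=cv2.resize(im[175:295,220:430],(630,360),interpolation=2); b=cv2.resize(s[190:290,230:400],(408,240),interpolation=2)
cv2.imwrite('pics/t4.png',np.vstack([a,cv2.copyMakeBorder(b,0,0,0,222,0)]))
```

```text
C [478.6  -9.9] yaw 8.6 size [ 46.6 159.9] rack frame -54.9 16.8 rel yaw 13.2
in tray axes: pole [-56.5 -76.1] left tip [42.7 96.6] right tip [ -13.6 -137.1]
```

View pics/t4.png

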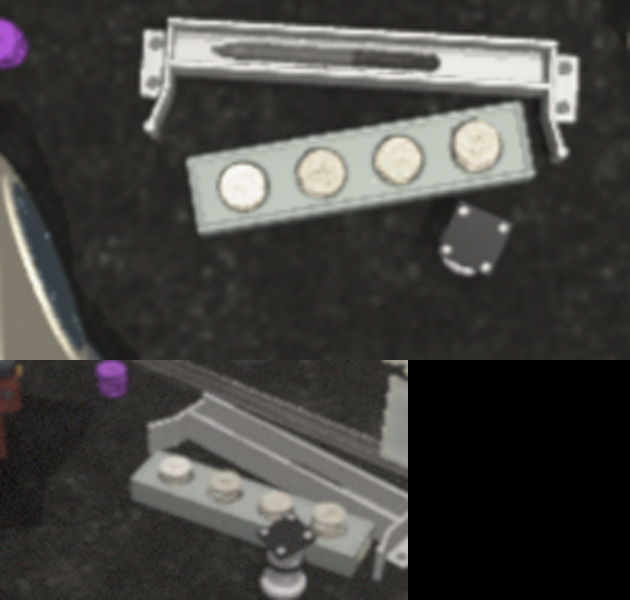

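Stacks in the crop are at (477,145), (399,159), (321,172) and (243,187), and the corners at (520,103), (535,172), (188,158) and (200,228). The right end is in behind the pole, and all stacks are upright.

Run:
```python
from h import *
P=ray('top',np.array([(520,103),(535,172),(188,158),(200,228),(477,145),(399,159),(321,172),(243,187)])/3+[220,175],np.array([24]*4+[34]*4))[:,:2]
for d in (P[2]-P[0],P[7]-P[4]): print(np.degrees(np.arctan2(-d[0],d[1])))
for p in (*P[:4],P[:4].mean(0),P[4:].mean(0)): r=p-RO; print(p.round(1),(r@RX).round(1),(r@RY).round(1))
print(readout.get_obs()['ee_pos'])
```

```text
8.227544505178832
9.024113846116592
[ 516.9 -125.2] -7.5 -95.1
[ 475.9 -132.4] -47.8 -105.6
[488.7  70.4] -51.3 97.6
[447.1  63.8] -92.2 87.7
[482.2 -30.8] -49.7 -3.8
[480.4 -30.3] -51.5 -3.4
[377.87587226 152.26688016 148.84304141]
```

>>> servo_tool(plan=[[[-1, 0, -0.4, 0, 0, 0, 1], [-1, 0, -0.4, 0, 0, 0, 1], [-1, 0.1, -0.4, 0, 0, 0, 1], [-1, 0.1, -0.4, 0, 0, 0, 1], [-1, 0.1, -0.4, 0, 0, 0, 1]]])

```text
t: 7.58
ee_pos: [391.0, 71.5, 148.8]
orientation: [0.716, 3.058, 0.0]
ft_force: [0.3, 0.2, 0.9]
width: 82.8
grasp_force: 0.0
```

>>> servo_tool(plan=[[[-1, 0.15, -0.4, 0, 0, 0, 1], [-1, 0.15, -0.4, 0, 0, 0, 1], [-1, 0.15, -0.4, 0, 0, 0, 1], [-1, 0.15, -0.4, 0, 0, 0, 0.8], [-1, 0.15, -0.2, 0, 0, 0, 0]]])

```text
t: 8.0
ee_pos: [421.1, -1.3, 148.8]
orientation: [0.206, 3.134, -0.0]
ft_force: [0.0, 0.0, -0.5]
width: 87.9
grasp_force: 0.0
```

>>> servo_tool(plan=[[[-1, 0, 0, -0.75, 0, 0, 0.55], [-1, 0, 0, -0.75, 0, 0, 0], [-1, 0, 0, 0, 0, 0, 0], [-1, 0.15, -0.01, 0, 0, 0, 0], [-1, 0.12, -0.01, 0, 0, 0, 0]]])

```text
t: 8.42
ee_pos: [431.9, -0.4, 89.4]
orientation: [0.131, 3.139, -0.0]
ft_force: [-0.7, 0.1, -1.2]
width: 87.7
grasp_force: 0.5
```

>>> servo_tool(plan=[[[-1, 0.12, -0.01, 0, 0, 0, 0], [-1, 0.12, -0.01, 0, 0, 0, 0], [-1, 0.12, -0.01, 0, 0, 0, 0], [-1, 0.12, -0.01, 0, 0, 0, 0], [-1, 0.12, -0.01, 0, 0, 0, 0]]])

```text
t: 8.83
ee_pos: [455.7, -2.5, 89.3]
orientation: [0.128, 3.138, 0.0]
ft_force: [-1.6, 0.8, -0.3]
width: 87.7
grasp_force: 0.7
```

Run:
```python
from h import *
o=readout.get_obs(); r=o['ee_pos'][:2]-RO; print((r@RX),r@RY,o['orientation'])
```

```text
-78.30790420192697 22.26397775674504 [1.27918810e-01 3.13809408e+00 3.14477760e-05]
```

>>> servo_tool(plan=[[[-1, 0.1, -0.01, 0, 0, 0, 0], [-1, 0.1, -0.01, 0, 0, 0, 0], [-1, 0.1, -0.01, 0, 0, 0, 0], [-1, 0.08, -0.01, 0, 0, 0, 0], [-1, 0.08, -0.01, 0, 0, 0, 0]]])

```text
t: 9.25
ee_pos: [473.1, -4.6, 88.5]
orientation: [-0.128, -3.137, 0.0]
ft_force: [-3.3, 0.5, 1.9]
width: 87.9
grasp_force: 1.8
```

>>> servo_tool(plan=[[[-1, 0.03, 0, 0, 0, 0, 0], [-1, 0.03, 0, 0, 0, 0, 0]]])

```text
t: 9.42
ee_pos: [475.9, -4.7, 88.5]
orientation: [-0.128, -3.139, 0.0]
ft_force: [-2.3, -0.3, 0.4]
width: 88.0
grasp_force: 1.2
```

>>> servo_tool(plan=[[[-1, 0.03, 0, 0, 0, 0, 0], [-1, 0.03, 0, 0, 0, 0, 0]]])

```text
t: 9.58
ee_pos: [478.2, -4.6, 88.6]
orientation: [-0.128, -3.139, 0.0]
ft_force: [-2.9, -0.2, -0.4]
width: 88.1
grasp_force: 0.9
```

>>> servo_tool(plan=[[[-1, 0.03, 0, 0, 0, 0, 0]]])

```text
t: 9.67
ee_pos: [478.7, -4.6, 88.5]
orientation: [-0.129, -3.137, -0.0]
ft_force: [-7.3, 0.4, 5.3]
width: 87.8
grasp_force: 3.4
```

>>> servo_tool(plan=[[[-1, 0.02, 0, 0, 0, 0, 0]]])

```text
t: 9.75
ee_pos: [478.9, -4.6, 88.5]
orientation: [-0.129, -3.135, -0.0]
ft_force: [-7.6, 1.0, 5.9]
width: 88.0
grasp_force: 3.9
```

>>> servo_tool(plan=[[[-1, 0.03, 0, 0, 0, 0, 0]]])

```text
t: 9.83
ee_pos: [479.1, -4.5, 88.4]
orientation: [-0.129, -3.133, -0.0]
ft_force: [-11.7, 0.3, 8.2]
width: 87.9
grasp_force: 5.6
```

>>> servo_tool(plan=[[[-1, 0.03, 0, 0, 0, 0, 0], [-1, 0, 0, 0, 0, 0, 0]]])

```text
t: 10.0
ee_pos: [479.3, -4.5, 88.2]
orientation: [-0.129, -3.131, -0.0]
ft_force: [-12.0, 0.4, 9.1]
width: 87.8
grasp_force: 5.8
```

Run:
```python
from h import *
o=readout.get_obs(); print(o['ft_force'],o['moment'],o['orientation'])
s=vision.get_image('scene')[:,:,::-1]; im=vision.get_image('top')[:,:,::-1]
cv2.imwrite('pics/sc5.png',s);cv2.imwrite('pics/top5.png',im)
```

```text
[-11.95159996   0.36281445   9.11774283] [-0.32658208  1.86119793 -0.45139811] [-1.29020433e-01 -3.13102095e+00 -6.25186228e-05]
```

>>> servo_tool(plan=[[[-1, -0.15, 0.01, 0, 0, 0, 0], [-1, -0.5, 0.04, 0, 0, 0, 0], [-1, 0, 0, 0.9, 0, 0, 0], [-1, -0.3, 0, 0.9, 0, 0, 0], [-1, -0.2, 0.9, 0, 0, 0, 0]]])

```text
t: 10.52
ee_pos: [440.0, 30.7, 165.4]
orientation: [0.134, 3.128, 0.0]
ft_force: [0.8, 0.9, 0.0]
width: 87.4
grasp_force: 0.0
```

>>> servo_tool(plan=[[[-1, 0, 1, 0, 0, 0, 0], [-1, 0, 1, 0, 0, 0, 0], [-1, 0, 1, 0, 0, 0, 0], [-1, 0, 1, 0, 0, 0, 0], [-1, 0, 1, 0, 0, 0, 0]]])

```text
t: 10.93
ee_pos: [437.1, 235.9, 161.2]
orientation: [0.127, 3.136, 0.002]
ft_force: [0.5, -0.4, 0.1]
width: 87.7
grasp_force: 0.0
```

Run:
```python
from h import *
im=vision.get_image('top')[:,:,::-1].copy(); s=vision.get_image('scene')[:,:,::-1]
cv2.imwrite('pics/top6.png',im);cv2.imwrite('pics/sc6.png',s)
a=cv2.resize(im[180:270,255:455],(800,360),interpolation=2); b=cv2.resize(s[190:290,280:450],(408,240),interpolation=2)
cv2.imwrite('pics/t6.png',np.vstack([a,cv2.copyMakeBorder(b,0,0,0,392,0)]))
```

```text
(no output)
```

View pics/t6.png

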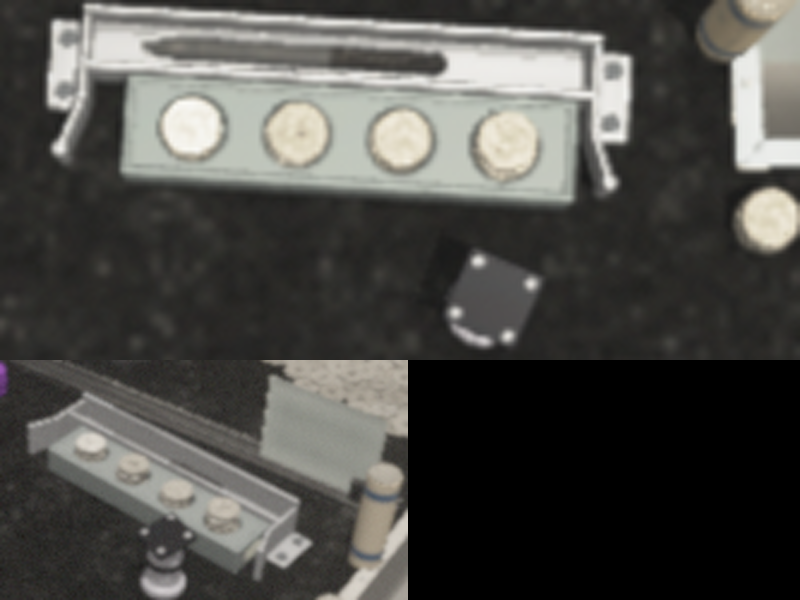

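Run:
```python
from h import *
im=cv2.imread('pics/top6.png')
# stack centres by saturation/warm colour: refine by Hough-free blob centroid
hsv=cv2.cvtColor(im,cv2.COLOR_BGR2HSV).astype(int); g=im.astype(int)
P=[]
for u,v in [(192,128),(297,133),(402,139),(506,145)]:
    u=u/4+255; v=v/4+180
    yy,xx=np.mgrid[int(v)-9:int(v)+11,int(u)-9:int(u)+11]
    m=(g[yy,xx,2]-g[yy,xx,0]>-2)&(g[yy,xx].max(-1)>140)
    m=m&((xx-u)**2+(yy-v)**2<100); P.append((xx[m].mean(),yy[m].mean()))
W=ray('top',P,34)[:,:2]; print(np.array(P).round(1)); d=W[0]-W[3]; print('stack yaw',np.degrees(np.arctan2(-d[0],d[1])))
def rf(W): return np.c_[(W-RO)@RX,(W-RO)@RY].round(1).tolist()
print(rf(W), rf(W.mean(0)[None]))
# front top edge & rear boundary: column profiles of green-ness
for nm,z,lo,hi in (('front top edge',24,12,40),):
    E=[]
    for u in range(292,398,4):
        vline=P[0][1]+(u-P[0][0])*(P[3][1]-P[0][1])/(P[3][0]-P[0][0])
        vs=np.arange(int(vline)+8,int(vline)+22); d=g[vs,u].max(-1)
        gr=np.diff(d); k=np.argmin(gr); E.append((u,vs[k]+.5))
    E=np.array(E); l=np.polyfit(E[:,0],E[:,1],1); Wf=ray('top',[(292,np.polyval(l,292)),(396,np.polyval(l,396))],24)[:,:2]
    d=Wf[0]-Wf[1]; print(nm,'yaw',np.degrees(np.arctan2(-d[0],d[1])),rf(Wf),np.std(E[:,1]-np.polyval(l,E[:,0])))
# rail: top strip front edge via same profile in first picture (bay empty)
im0=cv2.imread('pics/top0.png').astype(int); E=[]
for u in range(284,400,4):
    vl=198.2+(u-277.6)*(204.6-198.2)/125.4; vs=np.arange(int(vl)-3,int(vl)+6); gr=np.diff(im0[vs,u].max(-1)); k=np.argmin(gr); E.append((u,vs[k]+.5))
E=np.array(E); l=np.polyfit(E[:,0],E[:,1],1); r=E[:,1]-np.polyval(l,E[:,0]); ok=abs(r)<1.2; l=np.polyfit(E[ok,0],E[ok,1],1)
for z in (0,30):
    Wr=ray('top',[(284,np.polyval(l,284)),(396,np.polyval(l,396))],z)[:,:2]; d=Wr[0]-Wr[1]; print('rail z',z,'yaw',np.degrees(np.arctan2(-d[0],d[1])),rf(Wr),np.std(r))
# bystanders moved?
i6=im.astype(int); D=(abs(i6-im0).max(-1)>60).astype(np.uint8); n,L,st,c=cv2.connectedComponentsWithStats(D); print([s.tolist() for s in st[1:] if s[4]>30])
```

```text
[[302.8 212.1]
 [329.4 213.3]
 [355.4 214.5]
 [381.9 216.2]]
stack yaw -4.354016282237238
[[-23.1, 63.3], [-22.7, 16.7], [-22.2, -28.6], [-22.6, -74.7]] [[-22.7, -5.8]]
front top edge yaw -4.975140363137124 [[-42.6, 81.6], [-43.8, -101.4]] 0.2872158645745801
rail z 0 yaw -4.850182714762206 [[8.2, 101.3], [7.3, -102.1]] 0.3771771633279188
rail z 30 yaw -4.850182714762241 [[2.3, 98.4], [1.4, -98.6]] 0.3771771633279188
[[0, 168, 185, 312, 43150], [285, 199, 115, 32, 2881], [206, 237, 115, 45, 2995], [335, 423, 13, 20, 104], [109, 447, 6, 10, 34], [236, 449, 17, 31, 438], [342, 450, 21, 30, 286], [117, 452, 6, 13, 32], [37, 471, 40, 9, 234], [17, 475, 12, 5, 49]]
```

```bash
python3 -c "
from workcell import close_job
print(close_job())"
```

```text
the job is handed in; nothing more can be done
None
```

I pushed the tray home and handed the job in at about 11 s. It lies flush along the rail between the cheek plates, about 6 mm right of centre, with all four stacks upright and no bystander seen to have moved.

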